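Turn a row of brass fittings round onto the display rack

ROBOT

A 6-joint arm with a two-finger parallel gripper is mounted at the origin on the work surface. World frame = base frame: x ahead of the robot, y to its left, z up, the work surface at z = 0. Lengths are in m, angles in degrees, forces in N, time in s.
With the tool pointing down it reaches from about 0.4 to 0.825 m from the base axis. Payload 7 kg.
Tool frame: the origin (TCP) lies midway between the tips of the shut fingers; the grasp point (between the pads) lies 19 mm behind it; z points along the fingers, y is the line along which they close (so a half turn about z gives the same grasp; the last joint's range is limited). The gripper opens to 88 mm and grips with 3 to 60 N. Pads are 19 mm wide; open, the fingers measure 130 mm over their backs; the gripper's body (78 mm by 193 mm) begins 47 mm behind the grasp point.
Start: joints at [82.111, 20.546, 0.682, 0, -70.136, -16.507], TCP at [0.279, 0.615, 0.227] pointing down, gripper open.
Joint ranges: [-176.03, 176.03], [-82.01, 121.73], [-58.28, 71.71], [-173.87, 95.51], [-174.79, -0.11], [-173.66, 173.66]. Speed limits (degrees/s): [136.94, 136.94, 172.46, 180, 180, 180].

INTERFACE

Orientations are given as [roll, pitch, yaw] about the fixed x, y, z axes, in that order (R = Rz(yaw) Ry(pitch) Rx(roll)).
In Python, from plant import ctrl gives the robot as it stands. The module is installed in compiled form; this text tells all that it offers.
- The arm moves only by the tool send_rows, never from a script. Its argument "plan" is a list that holds one entry, the list of rows, each a list of 6 numbers: the shift along the tool's x, y, z in fractions of the full range, 1 being 75 cm, then the turn, a rotation vector about the tool's x, y, z in fractions of the full range, 1 being 90 degrees. A call has 1 to 8 rows; each row is the pose to reach, as a shift and turn from the pose commanded when the call began, along the tool's axes at that moment; what a row does not reach only later rows make up. A row lasts 1/12 s, in which the tool goes at most 41.7 mm and 7.16 degrees, less where a joint would pass 70% of its speed; a pose out of reach is approached as far as the arm can. Shift and turn numbers lie between -1 and 1, and a call with a number outside is refused. A call with a gripper value outside its range is refused whole. "fingers" is the opening, from 0 (shut) to 1 (fully open), set as the call begins (left out, the last holds). The fingers move at their own pace and stop on an object; the grip force is fixed at half the most. Time passes only in rows, so rows that repeat a pose let the fingers close. It gives the time, the measured TCP pose, the force, the opening and the grip force at its end, in the units of the state.
- ctrl.get_obs(): the state, without advancing time (a new reading comes with each control period).
- ctrl.snapshot(name): name is "scene" or "top" or "wrist"; returns a dict with "img" (480x640x3 uint8, red, green, blue), "K" (3x3 intrinsics, pixels), "pose" (4x4, takes a point from camera to world coordinates). Camera axes: x right, y down, z forward; pixel columns grow to the right and rows downward; lengths in m; the calibration is good to about 2 mm. A picture is of the moment at which its call begins. There is no depth.
- ctrl.close_job(): hands the job in; it is judged then, once.
The state is a dict: "clock": time; "joint_pos": joint angles; "qvel": joint speeds; "tau": joint torques, N m; "tool_pos": TCP position; "orientation": TCP orientation; "force": force on the tool from outside, world axes, zero at the start; "moment": the same for the moment, N m; "opening": finger opening in m; "gripper_force": force on a finger pad.
Only numpy, scipy, OpenCV 4.12 (cv2) and the standard library are available. Lean on these libraries where they do the work, as an engineer would, in place of code of your own. Each camera call takes 0.05 s, during which the arm holds its last target. There are 200 camera calls.

TASK

Move the four brass fittings from the steel stock rack to the empty wooden display rack in reverse order, one to a tray, so that the customer across the counter sees the row as you see it now: the fitting that stood at your left end goes to your right end, and so on. Stand each one upright and flat on the floor of its tray, and leave the scissors, tape and carton where they are.

Things in the scene. Friction and masses are not known exactly. Their poses are not given: they have to be found in the camera images.
- tee: Brass pipe tee standing upright: vertical tube 52 mm tall, 36 mm diameter (39 mm collars on the lowest 8 and top 6 mm), one side branch along its own +y at 28 mm height, 28 mm thick (32 at its mouth), ending 34 mm from the axis. Grip the tube across its own x, 36 mm wide, at 26 to 38 mm height. Origin: centre of its underside; z up along its axis. 0.2 kg.
- nipple: Brass hexagon nipple standing upright, 52 mm tall: a threaded round foot 34 mm in diameter, a hexagon 40 mm across flats from 20 to 36 mm height with two flats facing its own +x and -x, then a threaded round top of 34 mm. Origin: centre of its underside; z up along its axis. 0.16 kg.
- reducer: Brass reducing socket standing upright, 58 mm tall: wide round foot 44 mm in diameter up to 24 mm height, a cone to 31 mm, then a round neck 28 mm in diameter (a 31 mm collar round its top 5 mm). Grip the neck, 32 to 52 mm height, from any side. Origin: centre of its underside; z up along its axis. 0.17 kg.
- stopcock: Brass stopcock with a T-handle, standing upright, 71 mm tall: round foot 36 mm in diameter up to 12 mm, round body 30 mm in diameter up to 46 mm, thin stem 12 mm in diameter, and a crossbar 58 mm long and 10 mm thick along its own y at 66 mm height. Grip the body across its own x, 30 mm wide. Origin: centre of its underside; z up along its axis. 0.18 kg.
- display_rack: Wooden board 86 x 336 mm, 8 mm thick, fixed, with a row of four empty square wooden trays. Origin: centre of its underside, on the counter; +y points to its left end as the robot sees it. Tray centres at x = 0, y = +120, +40, -40, -120 mm. Trays: 70 mm square outside, 62 mm inside, floor 12 mm and rim 17 mm above the counter.
- stock_rack: Dark steel board of the same sizes, fixed, with four square steel trays in the same places and heights as on the display rack; a fitting stands in each at the start, in any order. Origin: centre of its underside, on the counter; +y points to its left end as the robot sees it.
- tray_tee: The fixed steel tray of the stock rack in which the tee stands at the start, 70 mm square, inner floor 4 mm above its origin, rim 9 mm. Origin: centre of its underside, on top of the board. It never moves, so it keeps the place that the tee had in the row.
- tray_nipple: The fixed steel tray of the stock rack in which the nipple stands at the start, 70 mm square, inner floor 4 mm above its origin, rim 9 mm. Origin: centre of its underside, on top of the board. It never moves, so it keeps the place that the nipple had in the row.
- tray_reducer: The fixed steel tray of the stock rack in which the reducer stands at the start, 70 mm square, inner floor 4 mm above its origin, rim 9 mm. Origin: centre of its underside, on top of the board. It never moves, so it keeps the place that the reducer had in the row.
- tray_stopcock: The fixed steel tray of the stock rack in which the stopcock stands at the start, 70 mm square, inner floor 4 mm above its origin, rim 9 mm. Origin: centre of its underside, on top of the board. It never moves, so it keeps the place that the stopcock had in the row.
- scissors: Bystander: a pair of scissors lying flat on the counter beside the racks, about 175 mm long, 9 mm high. Origin near its pivot.
- tape_roll: Bystander: a roll of packing tape lying flat beside the racks, 90 mm in diameter, 45 mm high. Origin: centre of its underside.
- carton: Bystander: a small cardboard carton beside the racks, 100 x 80 mm, 70 mm high. Origin: centre of its underside.
There are look-alikes about, which are no part of the job. Leave any green look-alike of the stopcock alone.

How it is judged:
By the outcome, as a careful person would: the job done as asked, in the order asked, and still so for the second after the job is handed in, with the robot touching nothing.
It also fails if it takes over 96 s, if anything falls off the work surface, if the arm or the gripper's body presses on something with over 40 N, if the wrist force passes 120 N, or if a joint passes its speed limit or range.

## Working session

There is one attempt and no reset: what is moved stays moved. The work goes in short steps, Python scripts to look and compute and a tool call to move; the robot and the scene stay as the last step left them, time stands still between calls to the robot, and variables do not carry over. Pictures are saved under pics/ and viewed, at most 14 in all, crops included, and the job is handed in when it is done.

Besides the shell and the picture viewer there is one more tool, called after ">>>" as name([rows], argument=value, ...), one row to a line, values as JSON. send_rows: Moves the arm, as the interface text tells. Its arguments: {"type":"object","properties":{"plan":{"type":"array","items":{"type":"array","items":{"type":"array","items":{"type":"number"}}}},"fingers":{"type":"number"}},"required":["plan"]}

```bash
mkdir -p pics; cat > h.py <<'E'
import numpy as np, cv2
from plant import ctrl
def snap(n,f):
    s=ctrl.snapshot(n); cv2.imwrite('pics/'+f,s['img'][:,:,::-1]); np.savez('pics/'+f[:-4],**{k:np.array(v) for k,v in s.items()}); return s
def ray(s,uv,z):
    K=np.array(s['K']);P=np.array(s['pose']);d=P[:3,:3]@np.linalg.inv(K)@np.array([uv[0],uv[1],1.]);o=P[:3,3]
    return o+d*(z-o[2])/d[2]
def proj(s,p):
    K=np.array(s['K']);P=np.array(s['pose']);c=P[:3,:3].T@(np.array(p)-P[:3,3]);u=K@c;return u[:2]/u[2]
E
python3 - <<'E'
from h import *
for n in('top','scene'):
    s=snap(n,n+'0.png');print(n,np.round(s['pose'],3).tolist(),np.round(s['K'],1).tolist())
o=ctrl.get_obs();print(o)
E
```

```text
top [[-0.008, -0.984, 0.18, 0.372], [-1.0, 0.009, 0.003, -0.028], [-0.004, -0.18, -0.984, 1.017], [0.0, 0.0, 0.0, 1.0]] [[465.9, 0.0, 323.5], [0.0, 465.9, 239.1], [0.0, 0.0, 1.0]]
scene [[0.193, 0.805, -0.56, 1.273], [0.981, -0.165, 0.102, -0.143], [-0.01, -0.569, -0.822, 1.086], [0.0, 0.0, 0.0, 1.0]] [[578.5, 0.0, 312.6], [0.0, 578.5, 231.9], [0.0, 0.0, 1.0]]
{'clock': 0.1, 'joint_pos': array([ 8.21099373e+01,  2.05878953e+01,  6.38475627e-01, -1.57271276e-02,
       -7.01367634e+01, -1.65064013e+01]), 'qvel': array([-0.13959967, -0.09983293,  0.13413215,  0.07021735,  0.1445612 ,
        0.01507344]), 'tau': array([-4.98441714e-04, -5.84163415e+01,  2.93754619e+01,  7.01569185e+00,
        1.02201873e-02, -4.31681144e-05]), 'tool_pos': array([0.27866789, 0.61430561, 0.22571218]), 'orientation': array([ 1.79913168e+02, -1.03125934e-02, -2.44018111e+01]), 'force': array([-0.39173198,  0.46191952, -0.26063518]), 'moment': array([-0.0416732 , -0.02325546,  0.02648771]), 'gripper_force': 0.0, 'opening': 0.08750550882202339}
```

View pics/top0.png

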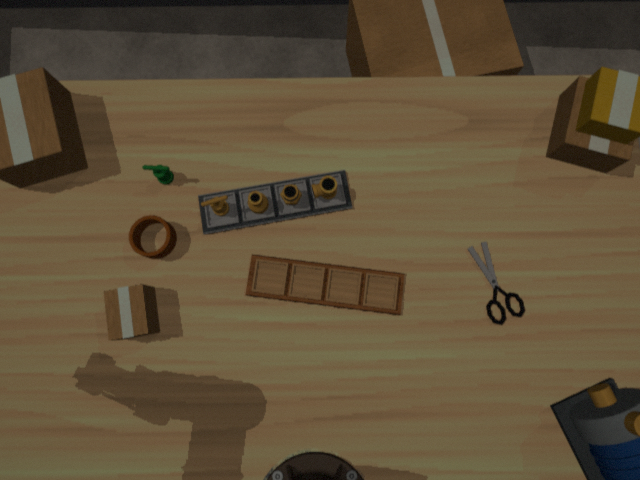

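View pics/scene0.png

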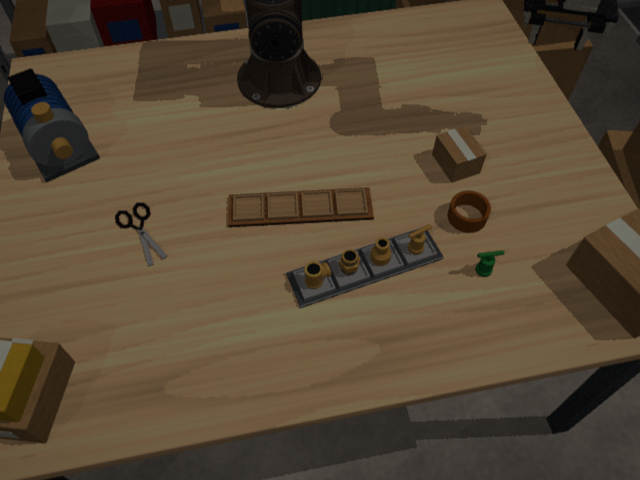

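```bash
python3 - <<'E'
from h import *
t=cv2.imread('pics/top0.png');s=cv2.imread('pics/scene0.png')
a=cv2.resize(t[165:240,195:360],None,fx=4,fy=4,interpolation=cv2.INTER_CUBIC)
b=cv2.resize(s[228:303,282:447],None,fx=4,fy=4,interpolation=cv2.INTER_CUBIC)
cv2.imwrite('pics/crop1.png',cv2.convertScaleAbs(np.vstack([a,b]),alpha=1.6))
T=dict(np.load('pics/top0.npz'))
# steel rack: dark bluish; wooden rack: browner than table
hsv=cv2.cvtColor(t,cv2.COLOR_BGR2HSV)
for p in[(205,215),(240,212),(249,290),(268,260),(300,240),(270,275),(220,215)]:print(p,hsv[p[1],p[0]])
m=np.zeros(t.shape[:2],np.uint8);m[160:245,185:365]=((hsv[160:245,185:365,1]<75)|(hsv[160:245,185:365,2]<60))*255
m2=np.zeros_like(m);m2[245:325,235:415]=((hsv[245:325,235:415,2]<115))*255
for mm,n in((m,'stock'),(m2,'disp')):
    c=max(cv2.findContours(mm,0,2)[0],key=cv2.contourArea);r=cv2.minAreaRect(c);bx=cv2.boxPoints(r)
    w=np.array([ray(T,p,.008)for p in bx]);print(n,r,bx.round(1).tolist());print(w.round(4).tolist(),w.mean(0),np.linalg.norm(np.diff(w,axis=0),axis=1))
E
```

```text
(205, 215) [23 20 51]
(240, 212) [100  32  24]
(249, 290) [ 14 175  80]
(268, 260) [ 15 143  89]
(300, 240) [ 20 102 115]
(270, 275) [ 16 126  99]
(220, 215) [ 18 145  72]
stock ((274.14080810546875, 201.41725158691406), (40.42987823486328, 151.23289489746094), 79.77783203125) [[196.10000610351562, 194.89999389648438], [345.0, 168.10000610351562], [352.1000061035156, 207.89999389648438], [203.3000030517578, 234.6999969482422]]
[[0.6591, 0.2596, 0.008], [0.7189, -0.0753, 0.008], [0.626, -0.0898, 0.008], [0.568, 0.2399, 0.008]] [0.6430152  0.08361745 0.008     ] [0.34012562 0.09397612 0.33476058]
disp ((324.5, 284.5), (178.99996948242188, 78.99998474121094), 0.0) [[235.0, 324.0], [235.0, 245.0], [414.0, 245.0], [414.0, 324.0]]
[[0.3735, 0.1648, 0.008], [0.5444, 0.1693, 0.008], [0.541, -0.2239, 0.008], [0.3705, -0.2166, 0.008]] [ 0.45734591 -0.0265637   0.008     ] [0.17096975 0.39320031 0.17067583]
```

View pics/crop1.png

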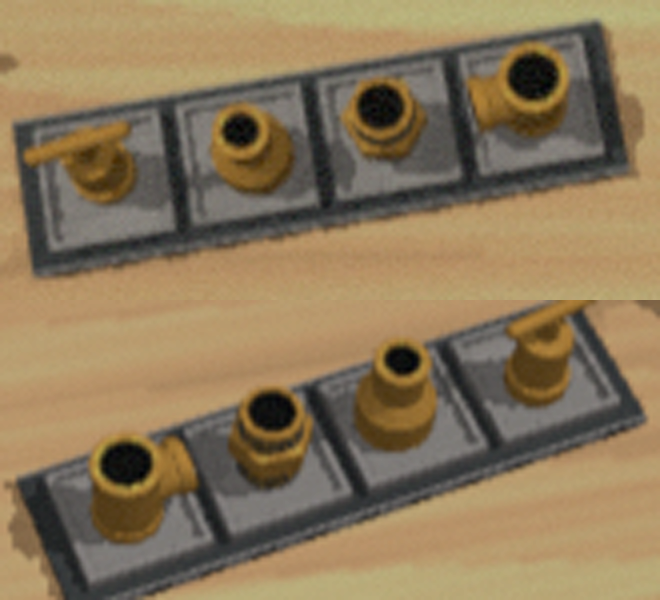

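```bash
python3 - <<'E'
from h import *
T=dict(np.load('pics/top0.npz'));S=dict(np.load('pics/scene0.npz'))
for n,a,b,z in(('tee',(328.2,184.2),(313.8,269),.064),('nip',(290.3,191),(349.8,255.8),.064),('red',(254.8,197.3),(382.5,242.8),.07)):
    print(n,ray(T,a,z).round(4),ray(S,b,z).round(4))
a,b=[ray(T,p,.078) for p in((202,204.2),(227.2,197.8))];print('bar',a,b,np.linalg.norm(a-b),(a+b)/2)
print('teebranch',ray(T,(195+475/4,165+105/4),.04), 'foot',ray(T,(195+105/4,165+190/4),.012))
for n,s,R in(('top0',T,(240,330,240,420)),('scene0',S,(180,235,220,385))):
    t=cv2.imread(f'pics/{n}.png');h=cv2.cvtColor(cv2.GaussianBlur(t,(3,3),0),cv2.COLOR_BGR2HSV)
    m=np.zeros(t.shape[:2],np.uint8);y0,y1,x0,x1=R
    m[y0:y1,x0:x1]=((h[y0:y1,x0:x1,0]<=17)&(h[y0:y1,x0:x1,1]>115))*255
    m=cv2.morphologyEx(m,cv2.MORPH_CLOSE,np.ones((5,5)))
    c=max(cv2.findContours(m,0,2)[0],key=cv2.contourArea);r=cv2.minAreaRect(c);bx=cv2.boxPoints(r)
    w=np.array([ray(s,p,.008)for p in bx]);print(n,bx.round(1).tolist());print(w.round(4).tolist(),w.mean(0),np.linalg.norm(np.diff(w,axis=0),axis=1))
    cv2.imwrite('pics/m.png',m)
s=snap('wrist','wrist0.png');print(np.round(s['pose'],3).tolist(),s['K'])
t=cv2.imread('pics/top0.png');d=cv2.resize(t[245:320,237:417],None,fx=4.4,fy=4,interpolation=cv2.INTER_CUBIC)
cv2.imwrite('pics/crop2.png',cv2.convertScaleAbs(d,alpha=1.6))
E
```

```text
tee [ 0.6642 -0.0365  0.064 ] [ 0.6676 -0.0316  0.064 ]
nip [0.65  0.044 0.064] [0.6511 0.0483 0.064 ]
red [0.6352 0.1182 0.07  ] [0.637 0.122 0.07 ]
bar [0.61912496 0.22655439 0.078     ] [0.63239949 0.17449243 0.078     ] 0.053727655354274345 [0.62576223 0.20052341 0.078     ]
teebranch [ 0.65592726 -0.00511181  0.04      ] foot [0.61714801 0.20097452 0.012     ]
top0 [[241.1999969482422, 301.5], [245.60000610351562, 248.5], [407.3999938964844, 262.1000061035156], [403.0, 315.1000061035156]]
[[0.421, 0.1528, 0.008], [0.5363, 0.1457, 0.008], [0.5032, -0.2079, 0.008], [0.3894, -0.1938, 0.008]] [ 0.46248398 -0.02581345  0.008     ] [0.11551101 0.35519298 0.1147274 ]
scene0 [[225.3000030517578, 194.39999389648438], [372.29998779296875, 186.0], [374.20001220703125, 219.39999389648438], [227.1999969482422, 227.8000030517578]]
[[0.3897, -0.1917, 0.008], [0.4352, 0.1569, 0.008], [0.5318, 0.1364, 0.008], [0.4875, -0.198, 0.008]] [ 0.46104928 -0.02408912  0.008     ] [0.3515108  0.09876066 0.33729943]
[[-0.413, -0.876, -0.25, 0.345], [-0.911, 0.398, 0.112, 0.584], [0.002, 0.274, -0.962, 0.383], [0.0, 0.0, 0.0, 1.0]] [[371.77221848   0.         325.39869326]
 [  0.         371.77221848 237.53368057]
 [  0.           0.           1.        ]]
```

View pics/crop2.png

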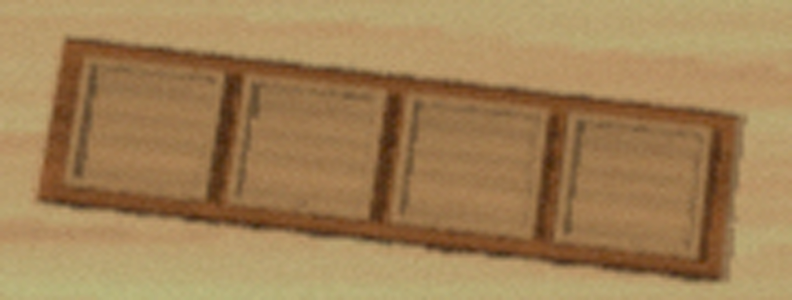

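The rows are not in the units I measure in: shifts go in shares of 75 cm and turns go in shares of 90 degrees. I convert before sending: 52.6 cm is 0.7013, 48 cm is 0.64, 65.6 degrees is 0.7289.

>>> send_rows([
  [[0.7013, 0.64, -0.0453, 0, 0, 0.7289], [0.7013, 0.64, -0.0453, 0, 0, 0.7289], [0.7013, 0.64, -0.0453, 0, 0, 0.7289], [0.7013, 0.64, -0.0453, 0, 0, 0.7289], [0.7013, 0.64, -0.0453, 0, 0, 0.7289], [0.7013, 0.64, -0.0453, 0, 0, 0.7289], [0.7013, 0.64, -0.0453, 0, 0, 0.7289], [0.7013, 0.64, -0.0453, 0, 0, 0.7289]],
])

```text
clock: 0.82
tool_pos: [0.4103, 0.3067, 0.2426]
orientation: [-180.0, 0.0, -82.0]
force: [1.5, -0.3, 0.4]
opening: 0.0873
gripper_force: 0.0
```

```bash
cat >> h.py <<'E'
from scipy.spatial.transform import Rotation as R
def chain(targets):
    """targets: (x,y,z,yaw) -> rows in the tool frame, each from the previous one"""
    o=ctrl.get_obs();p=o['tool_pos'];r=R.from_euler('xyz',o['orientation'],degrees=True)
    print('now',o['clock'],p.round(4),o['orientation'].round(2))
    for t in targets:
        r2=R.from_euler('xyz',[180,0,t[3]],degrees=True)
        d=r.inv().apply(np.array(t[:3])-p)*100;w=(r.inv()*r2).as_rotvec(degrees=True)
        print(t,'->',d.round(2).tolist(),w.round(2).tolist(),'rows>=',int(np.ceil(max(np.linalg.norm(d)/4.17,np.linalg.norm(w)/7.16))))
        p=np.array(t[:3]);r=r2
E
python3 -c "
from h import *
chain([(.56,-.04,.26,-90)])"
```

```text
now 0.8167 [0.4103 0.3067 0.2426] [-1.800e+02  1.000e-02 -8.203e+01]
(0.56, -0.04, 0.26, -90) -> [36.41, -10.02, -1.75] [-0.0, 0.01, 7.97] rows>= 10
```

In the tool's units: 36.4 cm is 0.4853, -1.8 cm is -0.024, 8 degrees is 0.0889.

>>> send_rows([
  [[0.4853, -0.1333, -0.024, 0, 0, 0.0889], [0.4853, -0.1333, -0.024, 0, 0, 0.0889], [0.4853, -0.1333, -0.024, 0, 0, 0.0889], [0.4853, -0.1333, -0.024, 0, 0, 0.0889], [0.4853, -0.1333, -0.024, 0, 0, 0.0889], [0.4853, -0.1333, -0.024, 0, 0, 0.0889], [0.4853, -0.1333, -0.024, 0, 0, 0.0889], [0.4853, -0.1333, -0.024, 0, 0, 0.0889]],
])

```text
clock: 1.48
tool_pos: [0.544, 0.0017, 0.2585]
orientation: [-180.0, 0.0, -89.7]
force: [0.2, 1.2, -0.7]
opening: 0.0876
gripper_force: 0.0
```

In the tool's units: 2 cm is 0.0267, -0.6 cm is -0.008.

>>> send_rows([
  [[0.0267, -0.008, 0, 0, 0, 0], [0.0267, -0.008, 0, 0, 0, 0], [0.0267, -0.008, 0, 0, 0, 0]],
])

```text
clock: 1.73
tool_pos: [0.5498, -0.0175, 0.2578]
orientation: [179.9, -0.0, -89.9]
force: [-0.4, 0.1, 0.5]
opening: 0.0876
gripper_force: 0.0
```

```bash
python3 -c "
from h import *
s=snap('wrist','w1.png');print(ctrl.get_obs()['tool_pos'],np.round(s['pose'],3).tolist())
cv2.imwrite('pics/w1b.png',cv2.convertScaleAbs(cv2.imread('pics/w1.png'),alpha=1.5))"
```

```text
[ 0.54962598 -0.01665109  0.25791693] [[-1.0, -0.001, -0.003, 0.55], [-0.002, 0.962, 0.273, -0.092], [0.003, 0.273, -0.962, 0.415], [0.0, 0.0, 0.0, 1.0]]
```

View pics/w1b.png

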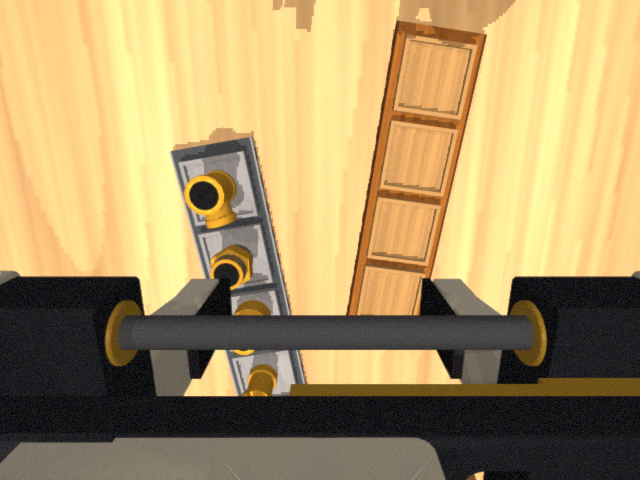

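```bash
python3 - <<'E'
from h import *
T=dict(np.load('pics/top0.npz'));S=dict(np.load('pics/scene0.npz'));W=dict(np.load('pics/w1.npz'))
print('tee',ray(W,(204,195),.064),'nip',ray(W,(230,268),.064),'teemouth',ray(W,(221,220),.040))
A,B,C,D=[ray(W,p,.008)for p in((397,21),(486,34),(348,315),(418,315))]
print('disp wrist',A,B,np.linalg.norm(A-B));
yl=np.degrees(np.arctan2(-(C-A)[0],(C-A)[1]));yr=np.degrees(np.arctan2(-(D-B)[0],(D-B)[1]));ye=np.degrees(np.arctan2((A-B)[1],(A-B)[0]));print('yaws',yl,yr,ye)
a=np.radians((yl+yr)/2);u=np.array([-np.sin(a),np.cos(a),0]);print('centre',(A+B)/2+.168*u)
A,B,C,D=[ray(W,p,.008)for p in((172,152),(249,138),(0,0),(303,383))]
print('stock wrist',A,B,np.linalg.norm(A-B),np.degrees(np.arctan2((A-B)[1],(A-B)[0])),np.degrees(np.arctan2(-(D-B)[0],(D-B)[1])))
a=np.radians(10);u=np.array([-np.sin(a),np.cos(a),0]);c=(A+B)/2+.168*u;print('centre',c,[(c+k*u).round(4).tolist() for k in(.12,.04,-.04,-.12)])
P=[ray(T,p,.008)for p in((252.2,254.5),(405.4,274),(401.3,315.2),(245.6,295.2))]
print('disp top',np.mean(P,0),[np.linalg.norm(P[i]-P[i-1]).round(4) for i in range(4)],[np.degrees(np.arctan2(-(x-y)[0],(x-y)[1])).round(2) for x,y in((P[0],P[1]),(P[3],P[2]))])
E
```

```text
tee [ 0.66413447 -0.03389718  0.064     ] nip [0.6444757  0.03982507 0.064     ] teemouth [ 0.65665204 -0.00396924  0.04      ]
disp wrist [ 0.47913021 -0.19613632  0.008     ] [ 0.39073222 -0.1849474   0.008     ] 0.08910328905870166
yaws -7.5339973766305315 -8.48501899548799 -7.213819276387993
centre [ 0.4583399  -0.02418071  0.008     ]
stock wrist [ 0.71244797 -0.07082862  0.008     ] [ 0.62957591 -0.08542343  0.008     ] 0.08414740760495361 9.988082434434993 9.877821744021889
centre [0.64183904 0.08732167 0.008     ] [[0.621, 0.2055, 0.008], [0.6349, 0.1267, 0.008], [0.6488, 0.0479, 0.008], [0.6627, -0.0309, 0.008]]
disp top [ 0.45598051 -0.02952006  0.008     ] [np.float64(0.0894), np.float64(0.3367), np.float64(0.089), np.float64(0.3369)] [np.float64(-7.79), np.float64(-7.72)]
```

```bash
python3 - <<'E'
from h import *
chain([(.664,-.034,.12,-76),(.664,-.034,.025,-76),(.664,-.034,.125,-76),(.474,.093,.125,-98),(.474,.093,.026,-98),(.474,.093,.126,-98)])
E
```

```text
now 1.7833 [ 0.5496 -0.0167  0.2579] [179.95   0.   -89.78]
(0.664, -0.034, 0.12, -76) -> [1.78, -11.44, 13.78] [0.05, 0.01, -13.78] rows>= 5
(0.664, -0.034, 0.025, -76) -> [0.0, -0.0, 9.5] [0.0, 0.0, 0.0] rows>= 3
(0.664, -0.034, 0.125, -76) -> [0.0, 0.0, -10.0] [0.0, 0.0, 0.0] rows>= 3
(0.474, 0.093, 0.125, -98) -> [-16.92, 15.36, 0.0] [0.0, -0.0, 22.0] rows>= 6
(0.474, 0.093, 0.026, -98) -> [0.0, -0.0, 9.9] [0.0, 0.0, 0.0] rows>= 3
(0.474, 0.093, 0.126, -98) -> [0.0, 0.0, -10.0] [0.0, 0.0, 0.0] rows>= 3
```

In the tool's units: 13.8 cm is 0.184, -11.4 cm is -0.152, -13.8 degrees is -0.1533.

>>> send_rows([
  [[0.024, -0.152, 0.184, 0, 0, -0.1533], [0.024, -0.152, 0.184, 0, 0, -0.1533], [0.024, -0.152, 0.184, 0, 0, -0.1533], [0.024, -0.152, 0.184, 0, 0, -0.1533], [0.024, -0.152, 0.184, 0, 0, -0.1533], [0.024, -0.152, 0.184, 0, 0, -0.1533], [0.024, -0.152, 0.184, 0, 0, -0.1533]],
], fingers=1)

```text
clock: 2.37
tool_pos: [0.6635, -0.0326, 0.1196]
orientation: [179.9, -0.0, -75.8]
force: [0.1, 0.3, 0.5]
opening: 0.0873
gripper_force: 0.0
```

```bash
python3 - <<'E'
from h import *
chain([(.664,-.034,.025,-76)])
s=snap('wrist','w2.png')
cv2.imwrite('pics/w2b.png',cv2.convertScaleAbs(cv2.imread('pics/w2.png'),alpha=1.5))
E
```

```text
now 2.3667 [ 0.6635 -0.0326  0.1196] [179.88  -0.   -75.83]
(0.664, -0.034, 0.025, -76) -> [0.15, -0.04, 9.46] [0.12, -0.0, 0.17] rows>= 3
```

View pics/w2b.png

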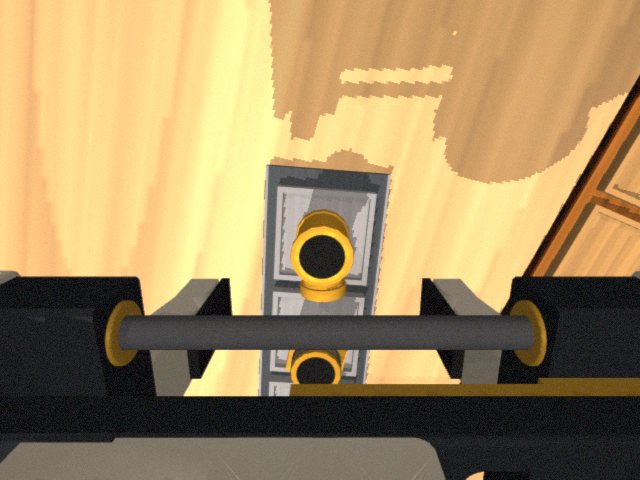

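```bash
python3 - <<'E'
from h import *
W=dict(np.load('pics/w2.npz'))
print(ray(W,(322,255),.064),ray(W,(316,370),.064))
E
```

```text
[ 0.66540506 -0.03483885  0.064     ] [0.64985156 0.04391837 0.064     ]
```

In the tool's units: 9.5 cm is 0.1267, 8 cm is 0.1067.

>>> send_rows([
  [[0.0013, -0.0013, 0.0533, 0, 0, 0], [0.0013, -0.0013, 0.1067, 0, 0, 0], [0.0013, -0.0013, 0.1267, 0, 0, 0], [0.0013, -0.0013, 0.1267, 0, 0, 0]],
])

```text
clock: 2.75
tool_pos: [0.6625, -0.0338, 0.0236]
orientation: [179.8, 0.0, -75.9]
force: [-0.8, -0.4, 0.4]
opening: 0.0871
gripper_force: 0.0
```

>>> send_rows([
  [[0, 0, 0, 0, 0, 0], [0, 0, 0, 0, 0, 0], [0, 0, 0, 0, 0, 0], [0, 0, 0, 0, 0, 0], [0, 0, 0, 0, 0, 0], [0, 0, 0, 0, 0, 0], [0, 0, 0, 0, 0, 0], [0, 0, 0, 0, 0, 0]],
], fingers=0)

```text
clock: 3.42
tool_pos: [0.6652, -0.0343, 0.0255]
orientation: [-180.0, -0.0, -75.9]
force: [0.5, -0.4, 0.1]
opening: 0.0399
gripper_force: 0.0
```

In the tool's units: -10 cm is -0.1333, -8 cm is -0.1067.

>>> send_rows([
  [[0, 0, 0, 0, 0, 0], [0, 0, 0, 0, 0, 0], [0, 0, 0, 0, 0, 0], [0, 0, 0, 0, 0, 0], [0, 0, -0.0533, 0, 0, 0], [0, 0, -0.1067, 0, 0, 0], [0, 0, -0.1333, 0, 0, 0], [0, 0, -0.1333, 0, 0, 0]],
])

```text
clock: 4.08
tool_pos: [0.668, -0.0341, 0.1309]
orientation: [-179.5, -0.1, -75.9]
force: [0.2, -0.3, -1.2]
opening: 0.0355
gripper_force: 30.0
```

In the tool's units: -17 cm is -0.2267, 15.4 cm is 0.2053, 22 degrees is 0.2444.

>>> send_rows([
  [[-0.2267, 0.2053, 0, 0, 0, 0.2444], [-0.2267, 0.2053, 0, 0, 0, 0.2444], [-0.2267, 0.2053, 0, 0, 0, 0.2444], [-0.2267, 0.2053, 0, 0, 0, 0.2444], [-0.2267, 0.2053, 0, 0, 0, 0.2444], [-0.2267, 0.2053, 0, 0, 0, 0.2444], [-0.2267, 0.2053, 0, 0, 0, 0.2444], [-0.2267, 0.2053, 0, 0, 0, 0.2444]],
])

```text
clock: 4.75
tool_pos: [0.473, 0.0935, 0.125]
orientation: [180.0, -0.0, -97.8]
force: [0.5, 0.4, -2.9]
opening: 0.0357
gripper_force: 30.0
```

In the tool's units: 9.9 cm is 0.132, 9 cm is 0.12.

>>> send_rows([
  [[0.0013, -0.0013, 0.0533, 0, 0, 0], [0.0013, -0.0013, 0.0933, 0, 0, 0], [0.0013, -0.0013, 0.12, 0, 0, 0], [0.0013, -0.0013, 0.132, 0, 0, 0], [0.0013, -0.0013, 0.132, 0, 0, 0], [0.0013, -0.0013, 0.132, 0, 0, 0], [0.0013, -0.0013, 0.132, 0, 0, 0]],
])

```text
clock: 5.33
tool_pos: [0.476, 0.0918, 0.0264]
orientation: [-180.0, 0.0, -97.9]
force: [0.5, 0.1, -2.2]
opening: 0.0353
gripper_force: 30.0
```

In the tool's units: -10 cm is -0.1333, -8 cm is -0.1067.

>>> send_rows([
  [[0, 0, 0, 0, 0, 0], [0, 0, 0, 0, 0, 0], [0, 0, 0, 0, 0, 0], [0, 0, 0, 0, 0, 0], [0, 0, -0.0533, 0, 0, 0], [0, 0, -0.1067, 0, 0, 0], [0, 0, -0.1333, 0, 0, 0], [0, 0, -0.1333, 0, 0, 0]],
], fingers=1)

```text
clock: 6.0
tool_pos: [0.4782, 0.0934, 0.1316]
orientation: [-179.6, 0.3, -97.8]
force: [0.6, 0.3, -1.2]
opening: 0.0831
gripper_force: 0.0
```

```bash
python3 - <<'E'
from h import *
s=snap('scene','s2.png');t=snap('top','t2.png')
a=cv2.resize(s['img'][170:310,220:450,::-1],None,fx=2.6,fy=2.6,interpolation=cv2.INTER_CUBIC)
cv2.imwrite('pics/s2b.png',cv2.convertScaleAbs(a,alpha=1.5))
chain([(.650,.045,.12,-80),(.650,.045,.022,-80)])
E
```

```text
now 6.1 [0.4757 0.0923 0.1276] [-1.7987e+02  1.3000e-01 -9.7900e+01]
(0.65, 0.045, 0.12, -80) -> [2.3, -17.91, 0.79] [-0.15, 0.11, -17.9] rows>= 5
(0.65, 0.045, 0.022, -80) -> [0.0, -0.0, 9.8] [0.0, 0.0, 0.0] rows>= 3
```

View pics/s2b.png

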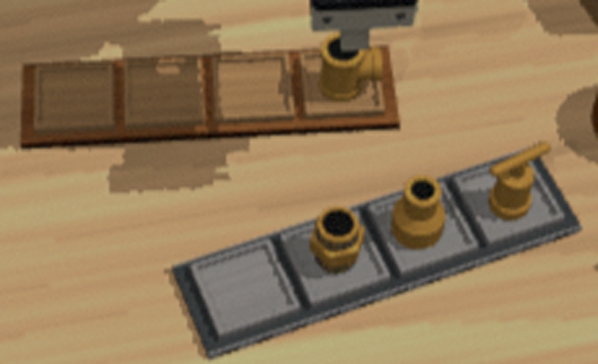

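In the tool's units: -17.9 cm is -0.2387, 2.3 cm is 0.0307, -17.9 degrees is -0.1989.

>>> send_rows([
  [[0.0307, -0.2387, 0.0107, 0, 0, -0.1989], [0.0307, -0.2387, 0.0107, 0, 0, -0.1989], [0.0307, -0.2387, 0.0107, 0, 0, -0.1989], [0.0307, -0.2387, 0.0107, 0, 0, -0.1989], [0.0307, -0.2387, 0.0107, 0, 0, -0.1989], [0.0307, -0.2387, 0.0107, 0, 0, -0.1989], [0.0307, -0.2387, 0.0107, 0, 0, -0.1989], [0.0307, -0.2387, 0.0107, 0, 0, -0.1989]],
])

```text
clock: 6.77
tool_pos: [0.6481, 0.0443, 0.1168]
orientation: [179.8, -0.0, -80.0]
force: [-1.2, 0.6, 0.9]
opening: 0.0876
gripper_force: 0.0
```

```bash
python3 - <<'E'
from h import *
s=snap('wrist','w3.png')
a=cv2.resize(s['img'][150:310,220:430,::-1],None,fx=3.5,fy=3.5,interpolation=cv2.INTER_CUBIC)
cv2.imwrite('pics/w3b.png',cv2.convertScaleAbs(a,alpha=1.5))
chain([(.650,.045,.022,-80)])
E
```

```text
now 6.8167 [0.6481 0.0446 0.1175] [179.9   -0.   -79.98]
(0.65, 0.045, 0.022, -80) -> [-0.01, -0.21, 9.55] [0.1, -0.0, 0.02] rows>= 3
```

View pics/w3b.png

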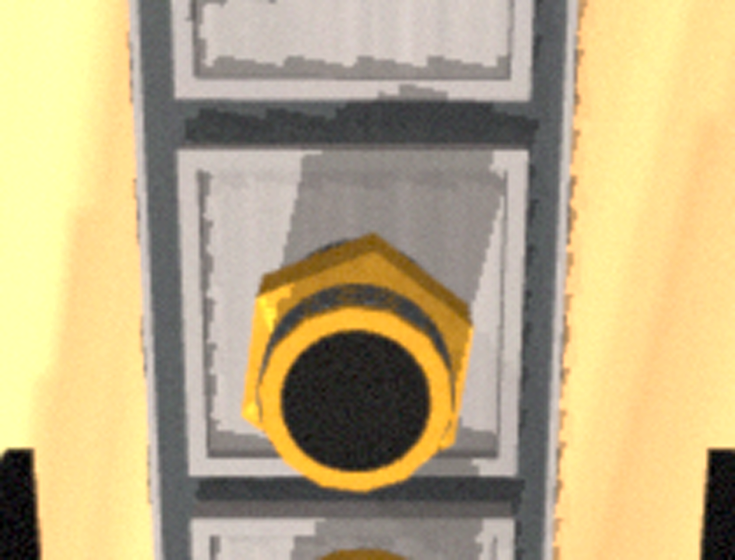

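```bash
python3 - <<'E'
from h import *
W=dict(np.load('pics/w3.npz'))
f=lambda p,z:ray(W,(220+p[0]/3.5,150+p[1]/3.5),z)
print('bore',f((356,400),.064))
v=[f(p,.048) for p in((375,235),(262,295),(245,412),(450,445),(472,320))]
for a,b in((1,2),(4,3),(0,1),(0,4)):
    d=v[b]-v[a];print(np.linalg.norm(d),np.degrees(np.arctan2(d[1],d[0])))
print('centre', (v[2]+v[4])/2,(v[1]+v[3])/2)
E
```

```text
bore [0.64917613 0.04682596 0.064     ]
0.022693480219389505 90.73303102139766
0.024519801319601568 91.5869774440543
0.023126302713842327 38.46066866116489
0.023623852188369543 148.07750018496506
centre [0.6491276  0.04610582 0.048     ] [0.64893323 0.04701521 0.048     ]
```

In the tool's units: 9.7 cm is 0.1293, 9 cm is 0.12, 8 degrees is 0.0889.

>>> send_rows([
  [[-0.0027, 0.0013, 0, 0, 0, 0.0778], [-0.0027, 0.0013, 0.04, 0, 0, 0.0889], [-0.0027, 0.0013, 0.08, 0, 0, 0.0889], [-0.0027, 0.0013, 0.12, 0, 0, 0.0889], [-0.0027, 0.0013, 0.1293, 0, 0, 0.0889], [-0.0027, 0.0013, 0.1293, 0, 0, 0.0889], [-0.0027, 0.0013, 0.1293, 0, 0, 0.0889]],
])

```text
clock: 7.4
tool_pos: [0.6483, 0.0467, 0.0225]
orientation: [-180.0, -0.0, -87.9]
force: [0.3, 1.1, 1.2]
opening: 0.0876
gripper_force: 0.0
```

>>> send_rows([
  [[0, 0, 0, 0, 0, 0], [0, 0, 0, 0, 0, 0], [0, 0, 0, 0, 0, 0], [0, 0, 0, 0, 0, 0], [0, 0, 0, 0, 0, 0], [0, 0, 0, 0, 0, 0], [0, 0, 0, 0, 0, 0], [0, 0, 0, 0, 0, 0]],
], fingers=0)

```text
clock: 8.07
tool_pos: [0.6483, 0.0464, 0.0215]
orientation: [-180.0, 0.0, -88.0]
force: [1.6, 0.4, 0.4]
opening: 0.0398
gripper_force: 5.7
```

>>> send_rows([
  [[0, 0, 0, 0, 0, 0], [0, 0, 0, 0, 0, 0], [0, 0, 0, 0, 0, 0], [0, 0, 0, 0, 0, 0]],
])

```text
clock: 8.4
tool_pos: [0.6483, 0.0464, 0.0215]
orientation: [-180.0, 0.0, -88.0]
force: [1.0, -0.1, -0.9]
opening: 0.0395
gripper_force: 30.0
```

```bash
python3 - <<'E'
from h import *
z=ctrl.get_obs()['tool_pos'][2]
chain([(.649,.0465,z+.1,-88),(.4634,.0136,z+.1,-98),(.4634,.0136,z+.0005,-98)])
E
```

```text
now 8.4 [0.6483 0.0464 0.0215] [-179.97    0.    -87.99]
(0.649, 0.0465, np.float64(0.12145737031112551), -88) -> [-0.01, -0.07, -10.0] [-0.03, 0.0, 0.01] rows>= 3
(0.4634, 0.0136, np.float64(0.12145737031112551), -98) -> [2.64, 18.66, 0.0] [0.0, -0.0, 10.0] rows>= 5
(0.4634, 0.0136, np.float64(0.021957370311125504), -98) -> [0.0, -0.0, 9.95] [0.0, 0.0, 0.0] rows>= 3
```

In the tool's units: -10 cm is -0.1333, -8 cm is -0.1067.

>>> send_rows([
  [[0, 0, -0.0533, 0, 0, 0], [0, 0, -0.1067, 0, 0, 0], [0, 0, -0.1333, 0, 0, 0], [0, 0, -0.1333, 0, 0, 0]],
])

```text
clock: 8.73
tool_pos: [0.6508, 0.047, 0.1269]
orientation: [-179.6, 0.1, -87.9]
force: [1.0, 1.2, -0.9]
opening: 0.0395
gripper_force: 30.0
```

In the tool's units: 18.6 cm is 0.248, 2.6 cm is 0.0347, 10 degrees is 0.1111.

>>> send_rows([
  [[0.0347, 0.248, 0, 0, 0, 0.1111], [0.0347, 0.248, 0, 0, 0, 0.1111], [0.0347, 0.248, 0, 0, 0, 0.1111], [0.0347, 0.248, 0, 0, 0, 0.1111], [0.0347, 0.248, 0, 0, 0, 0.1111], [0.0347, 0.248, 0, 0, 0, 0.1111], [0.0347, 0.248, 0, 0, 0, 0.1111], [0.0347, 0.248, 0, 0, 0, 0.1111]],
])

```text
clock: 9.4
tool_pos: [0.4633, 0.014, 0.1212]
orientation: [-180.0, 0.0, -98.0]
force: [0.3, -0.6, -2.1]
opening: 0.0396
gripper_force: 30.0
```

In the tool's units: 9.9 cm is 0.132, 9 cm is 0.12.

>>> send_rows([
  [[0, 0, 0.0533, 0, 0, 0], [0, 0, 0.0933, 0, 0, 0], [0, 0, 0.12, 0, 0, 0], [0, 0, 0.132, 0, 0, 0], [0, 0, 0.132, 0, 0, 0], [0, 0, 0.132, 0, 0, 0], [0, 0, 0.132, 0, 0, 0]],
])

```text
clock: 9.98
tool_pos: [0.4639, 0.0141, 0.0223]
orientation: [-180.0, -0.0, -98.0]
force: [0.4, -0.5, -1.1]
opening: 0.04
gripper_force: 30.0
```

In the tool's units: -11 cm is -0.1467, -8 cm is -0.1067.

>>> send_rows([
  [[0, 0, 0, 0, 0, 0], [0, 0, 0, 0, 0, 0], [0, 0, 0, 0, 0, 0], [0, 0, 0, 0, 0, 0], [0, 0, -0.0533, 0, 0, 0], [0, 0, -0.1067, 0, 0, 0], [0, 0, -0.1467, 0, 0, 0], [0, 0, -0.1467, 0, 0, 0]],
], fingers=1)

```text
clock: 10.65
tool_pos: [0.4668, 0.0149, 0.1387]
orientation: [-179.4, 0.3, -97.9]
force: [1.5, 0.5, 0.3]
opening: 0.0853
gripper_force: 0.0
```

```bash
python3 - <<'E'
from h import *
chain([(.636,.123,.13,-80)])
E
```

```text
now 10.65 [0.4668 0.0149 0.1387] [-179.45    0.25  -97.91]
(0.636, 0.123, 0.13, -80) -> [-13.03, -15.26, 1.08] [-0.59, 0.16, -17.91] rows>= 5
```

In the tool's units: -15.5 cm is -0.2067, -13.2 cm is -0.176, -18 degrees is -0.2.

>>> send_rows([
  [[-0.176, -0.2067, 0.004, 0, 0, -0.2], [-0.176, -0.2067, 0.004, 0, 0, -0.2], [-0.176, -0.2067, 0.004, 0, 0, -0.2], [-0.176, -0.2067, 0.004, 0, 0, -0.2], [-0.176, -0.2067, 0.004, 0, 0, -0.2], [-0.176, -0.2067, 0.004, 0, 0, -0.2], [-0.176, -0.2067, 0.004, 0, 0, -0.2], [-0.176, -0.2067, 0.004, 0, 0, -0.2]],
])

```text
clock: 11.32
tool_pos: [0.6344, 0.1229, 0.1286]
orientation: [179.9, -0.0, -80.0]
force: [-1.2, -0.4, 0.1]
opening: 0.0876
gripper_force: 0.0
```

```bash
python3 - <<'E'
from h import *
s=snap('wrist','w4.png')
cv2.imwrite('pics/w4b.png',cv2.convertScaleAbs(cv2.imread('pics/w4.png')[100:320,200:440],alpha=1.5))
m=(s['img'].max(2)<30).astype(np.uint8)
n,l,st,c=cv2.connectedComponentsWithStats(m)
for i in range(1,n):
    if st[i,4]>150:print(st[i],c[i].round(1),ray(s,c[i],.07).round(4))
chain([])
E
```

```text
[524   0  52 111 347] [550.2  53.3] [ 0.5362 -0.0103  0.07  ]
[628 111  12  38 342] [634.5 130.8] [0.4765 0.0193 0.07  ]
[ 561  231   43   40 1228] [582.1 250.6] [0.4801 0.0913 0.07  ]
[308 239  30  29 602] [322.7 253.3] [0.6358 0.1203 0.07  ]
[    0   277   640   203 47938] [268.1 398. ] [0.6548 0.2298 0.07  ]
[  498   277   142   107 11227] [579.8 328. ] [0.4626 0.1418 0.07  ]
[195 279  36  39 789] [217.2 301.4] [0.6961 0.1634 0.07  ]
[421 279  35  38 788] [433.5 301.3] [0.561  0.1398 0.07  ]
[187 349  27  29 501] [198.  361.1] [0.7046 0.209  0.07  ]
[438 350  25  28 442] [451.7 362.2] [0.5378 0.1809 0.07  ]
[613 467  27  13 230] [626.9 474.8] [0.3849 0.2512 0.07  ]
now 11.3667 [0.6341 0.1226 0.1291] [179.95  -0.   -80.01]
```

View pics/w4b.png

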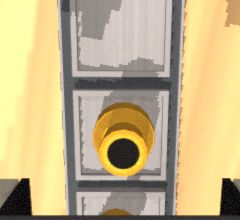

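In the tool's units: 9.4 cm is 0.1253, 9 cm is 0.12.

>>> send_rows([
  [[0.0027, -0.0013, 0, 0, 0, 0], [0.0027, -0.0013, 0.04, 0, 0, 0], [0.0027, -0.0013, 0.08, 0, 0, 0], [0.0027, -0.0013, 0.12, 0, 0, 0], [0.0027, -0.0013, 0.1253, 0, 0, 0], [0.0027, -0.0013, 0.1253, 0, 0, 0]],
])

```text
clock: 11.87
tool_pos: [0.6348, 0.1201, 0.0343]
orientation: [179.8, -0.1, -80.0]
force: [0.7, -0.6, 0.1]
opening: 0.0873
gripper_force: 0.0
```

>>> send_rows([
  [[0, 0, 0, 0, 0, 0], [0, 0, 0, 0, 0, 0], [0, 0, 0, 0, 0, 0], [0, 0, 0, 0, 0, 0], [0, 0, 0, 0, 0, 0], [0, 0, 0, 0, 0, 0], [0, 0, 0, 0, 0, 0], [0, 0, 0, 0, 0, 0]],
], fingers=0)

```text
clock: 12.53
tool_pos: [0.6365, 0.1213, 0.0358]
orientation: [-180.0, -0.0, -80.0]
force: [-4.6, 0.4, 13.4]
opening: 0.0399
gripper_force: 17.2
```

>>> send_rows([
  [[0, 0, 0, 0, 0, 0], [0, 0, 0, 0, 0, 0], [0, 0, 0, 0, 0, 0], [0, 0, 0, 0, 0, 0], [0, 0, 0, 0, 0, 0], [0, 0, 0, 0, 0, 0]],
])

```text
clock: 13.03
tool_pos: [0.6364, 0.1212, 0.0364]
orientation: [-180.0, -0.0, -80.0]
force: [-3.1, 0.5, 8.0]
opening: 0.0378
gripper_force: 25.6
```

```bash
python3 - <<'E'
from h import *
p=ctrl.get_obs()['tool_pos'];z=p[2]
chain([(p[0],p[1],z+.11,-80),(.4526,-.0656,z+.11,-98),(.4526,-.0656,z+.0005,-98)])
E
```

```text
now 13.0333 [0.6364 0.1212 0.0364] [-1.7998e+02 -1.0000e-02 -7.9970e+01]
(np.float64(0.6363669292790716), np.float64(0.12124727136916938), np.float64(0.14636389869248673), -80) -> [0.0, -0.0, -11.0] [-0.02, -0.01, 0.03] rows>= 3
(0.4526, -0.0656, np.float64(0.14636389869248673), -98) -> [15.21, 21.34, 0.0] [-0.0, -0.0, 18.0] rows>= 7
(0.4526, -0.0656, np.float64(0.03686389869248673), -98) -> [0.0, -0.0, 10.95] [0.0, 0.0, 0.0] rows>= 3
```

In the tool's units: -0.7 cm is -0.0093.

>>> send_rows([
  [[0, 0, 0, 0, 0, 0], [0, 0, 0, 0, 0, 0], [0, 0, 0, 0, 0, 0], [0, 0, -0.0093, 0, 0, 0], [0, 0, -0.0093, 0, 0, 0], [0, 0, -0.0093, 0, 0, 0], [0, 0, -0.0093, 0, 0, 0]],
], fingers=0.8)

```text
clock: 13.62
tool_pos: [0.6363, 0.1212, 0.0424]
orientation: [-180.0, 0.0, -80.0]
force: [-0.6, 0.2, -0.3]
opening: 0.0695
gripper_force: 0.0
```

```bash
python3 - <<'E'
from h import *
s=snap('wrist','w5.png')
cv2.imwrite('pics/w5b.png',cv2.convertScaleAbs(cv2.resize(cv2.imread('pics/w5.png')[100:330,180:460],None,fx=2,fy=2),alpha=1.5))
s=snap('scene','s3.png')
chain([])
E
```

```text
now 13.7167 [0.6361 0.1212 0.0422] [179.99  -0.   -80.  ]
```

View pics/w5b.png

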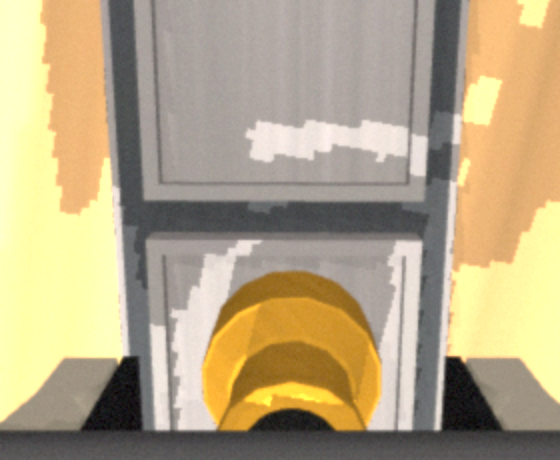

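In the tool's units: -0.1 cm is -0.0013.

>>> send_rows([
  [[0, 0, -0.0013, 0, 0, 0], [0, 0, -0.0013, 0, 0, 0], [0, 0, -0.0013, 0, 0, 0], [0, 0, -0.0013, 0, 0, 0], [0, 0, -0.0013, 0, 0, 0], [0, 0, -0.0013, 0, 0, 0], [0, 0, -0.0013, 0, 0, 0], [0, 0, -0.0013, 0, 0, 0]],
], fingers=0)

```text
clock: 14.38
tool_pos: [0.6363, 0.1212, 0.0433]
orientation: [180.0, -0.0, -80.0]
force: [-0.3, -0.0, 0.6]
opening: 0.0273
gripper_force: 30.2
```

>>> send_rows([
  [[0, 0, 0, 0, 0, 0], [0, 0, 0, 0, 0, 0], [0, 0, 0, 0, 0, 0]],
])

```text
clock: 14.63
tool_pos: [0.6363, 0.1212, 0.0433]
orientation: [-180.0, -0.0, -80.0]
force: [0.3, 0.6, -0.1]
opening: 0.0273
gripper_force: 30.2
```

In the tool's units: -11 cm is -0.1467, -8 cm is -0.1067.

>>> send_rows([
  [[0, 0, -0.0533, 0, 0, 0], [0, 0, -0.1067, 0, 0, 0], [0, 0, -0.1467, 0, 0, 0], [0, 0, -0.1467, 0, 0, 0]],
])

```text
clock: 14.97
tool_pos: [0.6398, 0.1222, 0.1608]
orientation: [-179.4, 0.1, -79.9]
force: [0.8, 0.2, -1.4]
opening: 0.0274
gripper_force: 30.3
```

In the tool's units: 21.3 cm is 0.284, 15.2 cm is 0.2027, 18 degrees is 0.2.

>>> send_rows([
  [[0.2027, 0.284, 0, 0, 0, 0.2], [0.2027, 0.284, 0, 0, 0, 0.2], [0.2027, 0.284, 0, 0, 0, 0.2], [0.2027, 0.284, 0, 0, 0, 0.2], [0.2027, 0.284, 0, 0, 0, 0.2], [0.2027, 0.284, 0, 0, 0, 0.2], [0.2027, 0.284, 0, 0, 0, 0.2], [0.2027, 0.284, 0, 0, 0, 0.2]],
])

```text
clock: 15.63
tool_pos: [0.4497, -0.0675, 0.1532]
orientation: [179.9, 0.0, -98.1]
force: [-0.6, 0.6, -2.3]
opening: 0.0275
gripper_force: 30.5
```

In the tool's units: 10.9 cm is 0.1453, 10 cm is 0.1333.

>>> send_rows([
  [[0, 0, 0.0533, 0, 0, 0], [0, 0, 0.1067, 0, 0, 0], [0, 0, 0.1333, 0, 0, 0], [0, 0, 0.1453, 0, 0, 0], [0, 0, 0.1453, 0, 0, 0], [0, 0, 0.1453, 0, 0, 0], [0, 0, 0.1453, 0, 0, 0]],
])

```text
clock: 16.22
tool_pos: [0.4537, -0.0651, 0.0447]
orientation: [-180.0, 0.0, -98.0]
force: [0.5, 0.5, -1.4]
opening: 0.0273
gripper_force: 47.2
```

In the tool's units: 0.1 cm is 0.0013.

>>> send_rows([
  [[0, 0, 0.0013, 0, 0, 0], [0, 0, 0.0013, 0, 0, 0], [0, 0, 0.0013, 0, 0, 0]],
])

```text
clock: 16.47
tool_pos: [0.4531, -0.0654, 0.0435]
orientation: [-180.0, 0.0, -98.0]
force: [-0.6, 0.4, -1.0]
opening: 0.0273
gripper_force: 47.2
```

In the tool's units: -9 cm is -0.12, -6 cm is -0.08.

>>> send_rows([
  [[0, 0, 0, 0, 0, 0], [0, 0, 0, 0, 0, 0], [0, 0, 0, 0, 0, 0], [0, 0, 0, 0, 0, 0], [0, 0, -0.04, 0, 0, 0], [0, 0, -0.08, 0, 0, 0], [0, 0, -0.12, 0, 0, 0], [0, 0, -0.12, 0, 0, 0]],
], fingers=1)

```text
clock: 17.13
tool_pos: [0.4563, -0.0651, 0.1389]
orientation: [-179.5, 0.1, -97.9]
force: [1.3, 1.1, 0.5]
opening: 0.0755
gripper_force: 0.0
```

>>> send_rows([
  [[0, 0, 0, 0, 0, 0], [0, 0, 0, 0, 0, 0]],
])

```text
clock: 17.3
tool_pos: [0.4527, -0.0655, 0.1333]
orientation: [-180.0, 0.0, -98.0]
force: [-0.1, -0.4, -0.5]
opening: 0.0859
gripper_force: 0.0
```

```bash
python3 - <<'E'
from h import *
chain([(.622,.202,.14,-76)])
E
```

```text
now 17.3 [ 0.4527 -0.0655  0.1333] [-1.7998e+02  3.0000e-02 -9.8010e+01]
(0.622, 0.202, 0.14, -76) -> [-28.84, -13.04, -0.65] [-0.02, 0.02, -22.01] rows>= 8
```

In the tool's units: -28.8 cm is -0.384, -13 cm is -0.1733, -22 degrees is -0.2444.

>>> send_rows([
  [[-0.384, -0.1733, -0.0093, 0, 0, -0.2444], [-0.384, -0.1733, -0.0093, 0, 0, -0.2444], [-0.384, -0.1733, -0.0093, 0, 0, -0.2444], [-0.384, -0.1733, -0.0093, 0, 0, -0.2444], [-0.384, -0.1733, -0.0093, 0, 0, -0.2444], [-0.384, -0.1733, -0.0093, 0, 0, -0.2444], [-0.384, -0.1733, -0.0093, 0, 0, -0.2444], [-0.384, -0.1733, -0.0093, 0, 0, -0.2444]],
])

```text
clock: 17.97
tool_pos: [0.6229, 0.2047, 0.1381]
orientation: [179.9, -0.1, -75.9]
force: [0.7, -0.8, 1.0]
opening: 0.0877
gripper_force: 0.0
```

>>> send_rows([
  [[0, 0, 0, 0, 0, 0], [0, 0, 0, 0, 0, 0]],
])

```text
clock: 18.13
tool_pos: [0.6212, 0.2024, 0.1376]
orientation: [179.8, -0.1, -75.9]
force: [-0.5, 0.4, -0.8]
opening: 0.0877
gripper_force: 0.0
```

```bash
python3 - <<'E'
from h import *
s=snap('wrist','w6.png')
a=cv2.resize(s['img'][150:310,220:430,::-1],None,fx=3.5,fy=3.5,interpolation=cv2.INTER_CUBIC)
cv2.imwrite('pics/w6b.png',cv2.convertScaleAbs(a,alpha=1.5))
chain([])
E
```

```text
now 18.1833 [0.6207 0.2015 0.1381] [ 1.7979e+02 -6.0000e-02 -7.5970e+01]
```

View pics/w6b.png

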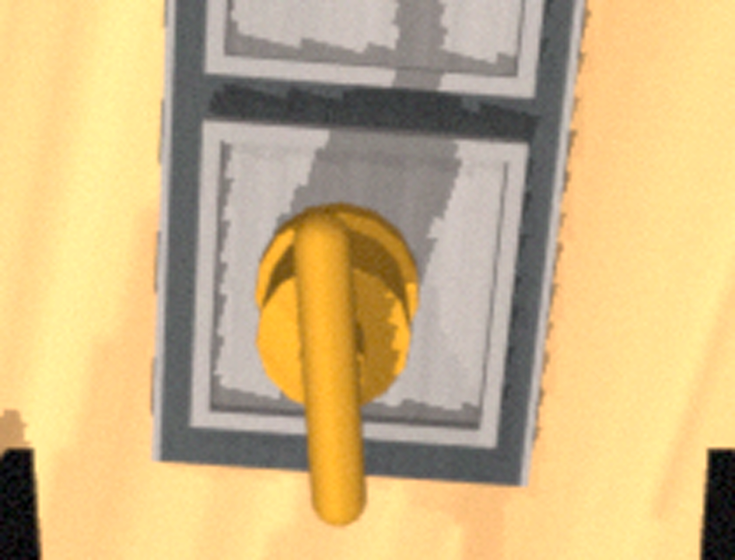

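```bash
python3 - <<'E'
from h import *
W=dict(np.load('pics/w6.npz'))
f=lambda p,z:ray(W,(220+p[0]/3.5,150+p[1]/3.5),z)
a,b=f((320,208),.08),f((340,520),.08);d=b-a
print(a,b,(a+b)/2,np.linalg.norm(d),np.degrees(np.arctan2(-d[0],d[1])),'body',f((334,330),.058))
c=(a+b)/2;c[2]=.027
print(c);chain([(c[0],c[1],.027,-90+np.degrees(np.arctan2(-d[0],d[1])))])
E
```

```text
[0.63568238 0.1749537  0.08      ] [0.61888774 0.22961135 0.08      ] [0.62728506 0.20228252 0.08      ] 0.05717970901041042 17.08059718461353 body [0.62722283 0.20175717 0.058     ]
[0.62728506 0.20228252 0.027     ]
now 18.1833 [0.6207 0.2015 0.1381] [ 1.7979e+02 -6.0000e-02 -7.5970e+01]
(np.float64(0.627285060658467), np.float64(0.2022825239994437), 0.027, np.float64(-72.91940281538646)) -> [0.07, -0.7, 11.1] [0.21, -0.06, -3.05] rows>= 3
```

In the tool's units: 11.2 cm is 0.1493, 9 cm is 0.12, -3 degrees is -0.0333.

>>> send_rows([
  [[0.0013, -0.0067, 0, 0, 0, -0.0333], [0.0013, -0.0067, 0.04, 0, 0, -0.0333], [0.0013, -0.0067, 0.08, 0, 0, -0.0333], [0.0013, -0.0067, 0.12, 0, 0, -0.0333], [0.0013, -0.0067, 0.1493, 0, 0, -0.0333], [0.0013, -0.0067, 0.1493, 0, 0, -0.0333], [0.0013, -0.0067, 0.1493, 0, 0, -0.0333]],
])

```text
clock: 18.77
tool_pos: [0.6257, 0.2003, 0.0274]
orientation: [179.8, -0.1, -73.0]
force: [0.2, -0.5, 1.1]
opening: 0.0877
gripper_force: 0.0
```

>>> send_rows([
  [[0, 0, 0, 0, 0, 0], [0, 0, 0, 0, 0, 0], [0, 0, 0, 0, 0, 0], [0, 0, 0, 0, 0, 0], [0, 0, 0, 0, 0, 0], [0, 0, 0, 0, 0, 0], [0, 0, 0, 0, 0, 0], [0, 0, 0, 0, 0, 0]],
], fingers=0)

```text
clock: 19.43
tool_pos: [0.6268, 0.2019, 0.0284]
orientation: [-180.0, 0.0, -73.0]
force: [1.1, 0.2, 0.2]
opening: 0.0396
gripper_force: 0.0
```

>>> send_rows([
  [[0, 0, 0, 0, 0, 0], [0, 0, 0, 0, 0, 0], [0, 0, 0, 0, 0, 0], [0, 0, 0, 0, 0, 0], [0, 0, 0, 0, 0, 0], [0, 0, 0, 0, 0, 0]],
])

```text
clock: 19.93
tool_pos: [0.6269, 0.202, 0.0284]
orientation: [-180.0, 0.0, -73.0]
force: [1.0, 0.5, -0.1]
opening: 0.0295
gripper_force: 30.0
```

```bash
python3 - <<'E'
from h import *
p=ctrl.get_obs()['tool_pos'];z=p[2];y=ctrl.get_obs()['orientation'][2]
chain([(p[0],p[1],z+.11,y),(.4417,-.1449,z+.11,-98),(.4417,-.1449,z+.0005,-98)])
E
```

```text
now 19.9333 [0.6269 0.202  0.0284] [-179.98    0.    -72.99]
(np.float64(0.6269386883750818), np.float64(0.2019538729690999), np.float64(0.13837687072437743), np.float64(-72.98657954647125)) -> [-0.0, -0.0, -11.0] [-0.02, 0.0, -0.0] rows>= 3
(0.4417, -0.1449, np.float64(0.13837687072437743), -98) -> [27.75, 27.86, 0.0] [0.0, -0.0, 25.01] rows>= 10
(0.4417, -0.1449, np.float64(0.028876870724377446), -98) -> [0.0, -0.0, 10.95] [0.0, 0.0, 0.0] rows>= 3
```

In the tool's units: -11 cm is -0.1467, -8 cm is -0.1067.

>>> send_rows([
  [[0, 0, -0.0533, 0, 0, 0], [0, 0, -0.1067, 0, 0, 0], [0, 0, -0.1467, 0, 0, 0], [0, 0, -0.1467, 0, 0, 0]],
])

```text
clock: 20.27
tool_pos: [0.6301, 0.2032, 0.1457]
orientation: [-179.4, 0.1, -72.9]
force: [1.7, 0.4, -0.9]
opening: 0.0293
gripper_force: 30.0
```

In the tool's units: 14 cm is 0.1867, 12 cm is 0.16, 12 degrees is 0.1333.

>>> send_rows([
  [[0.0533, 0.0533, 0, 0, 0, 0.0333], [0.0933, 0.0933, 0, 0, 0, 0.0667], [0.1333, 0.1333, 0, 0, 0, 0.1], [0.16, 0.16, 0, 0, 0, 0.1333], [0.1867, 0.1867, 0, 0, 0, 0.1333], [0.1867, 0.1867, 0, 0, 0, 0.1333], [0.1867, 0.1867, 0, 0, 0, 0.1333]],
])

```text
clock: 20.85
tool_pos: [0.5326, 0.0255, 0.1383]
orientation: [180.0, 0.0, -85.1]
force: [-0.2, 1.6, -1.2]
opening: 0.0292
gripper_force: 30.0
```

In the tool's units: 16.3 cm is 0.2173, 10.7 cm is 0.1427, 13 degrees is 0.1444.

>>> send_rows([
  [[0.2173, 0.1427, 0, 0, 0, 0.1444], [0.2173, 0.1427, 0, 0, 0, 0.1444], [0.2173, 0.1427, 0, 0, 0, 0.1444], [0.2173, 0.1427, 0, 0, 0, 0.1444], [0.2173, 0.1427, 0, 0, 0, 0.1444], [0.2173, 0.1427, 0, 0, 0, 0.1444], [0.2173, 0.1427, 0, 0, 0, 0.1444], [0.2173, 0.1427, 0, 0, 0, 0.1444]],
])

```text
clock: 21.52
tool_pos: [0.4423, -0.1443, 0.1383]
orientation: [-180.0, 0.0, -98.0]
force: [-0.7, -0.8, -2.3]
opening: 0.0294
gripper_force: 30.0
```

>>> send_rows([
  [[0, 0, 0, 0, 0, 0], [0, 0, 0, 0, 0, 0], [0, 0, 0, 0, 0, 0]],
])

```text
clock: 21.77
tool_pos: [0.442, -0.1439, 0.1382]
orientation: [180.0, -0.0, -97.9]
force: [0.2, -0.1, -2.2]
opening: 0.0291
gripper_force: 30.0
```

In the tool's units: 10.9 cm is 0.1453, 10 cm is 0.1333.

>>> send_rows([
  [[0, 0, 0.0533, 0, 0, 0], [0, 0, 0.1067, 0, 0, 0], [0, 0, 0.1333, 0, 0, 0], [0, 0, 0.1453, 0, 0, 0], [0, 0, 0.1453, 0, 0, 0], [0, 0, 0.1453, 0, 0, 0], [0, 0, 0.1453, 0, 0, 0], [0, 0, 0.1453, 0, 0, 0]],
])

```text
clock: 22.43
tool_pos: [0.4425, -0.1444, 0.0301]
orientation: [-179.9, 0.0, -98.0]
force: [-0.1, -0.8, -0.4]
opening: 0.0292
gripper_force: 30.0
```

>>> send_rows([
  [[0, 0, 0, 0, 0, 0], [0, 0, 0, 0, 0, 0], [0, 0, 0, 0, 0, 0], [0, 0, 0, 0, 0, 0], [0, 0, 0, 0, 0, 0], [0, 0, 0, 0, 0, 0], [0, 0, 0, 0, 0, 0], [0, 0, 0, 0, 0, 0]],
], fingers=1)

```text
clock: 23.1
tool_pos: [0.4415, -0.1447, 0.0293]
orientation: [180.0, -0.0, -98.0]
force: [0.4, 1.1, -0.2]
opening: 0.0773
gripper_force: 0.0
```

In the tool's units: -20 cm is -0.2667, -17 cm is -0.2267.

>>> send_rows([
  [[0, 0, -0.04, 0, 0, 0], [0, 0, -0.08, 0, 0, 0], [0, 0, -0.12, 0, 0, 0], [0, 0, -0.1733, 0, 0, 0], [0, 0, -0.2267, 0, 0, 0], [0, -0.0533, -0.2667, 0, 0, 0], [0, -0.1067, -0.2667, 0, 0, 0], [0, -0.16, -0.2667, 0, 0, 0]],
])

```text
clock: 23.77
tool_pos: [0.5593, -0.1612, 0.2333]
orientation: [-179.6, 0.1, -98.0]
force: [0.5, 0.1, 0.4]
opening: 0.0876
gripper_force: 0.0
```

>>> send_rows([
  [[-0.0533, -0.0533, 0, 0, 0, 0], [-0.08, -0.1067, 0, 0, 0, 0], [-0.1067, -0.16, 0, 0, 0, 0], [-0.1067, -0.16, 0, 0, 0, 0], [-0.1067, -0.16, 0, 0, 0, 0]],
])

```text
clock: 24.18
tool_pos: [0.6899, -0.0966, 0.2268]
orientation: [179.9, -0.0, -97.9]
force: [-0.7, -0.3, 0.2]
opening: 0.0878
gripper_force: 0.0
```

```bash
python3 - <<'E'
from h import *
s=snap('scene','s9.png');t=snap('top','t9.png')
a=cv2.resize(s['img'][165:240,210:390,::-1],None,fx=4,fy=4,interpolation=cv2.INTER_CUBIC)
b=cv2.resize(t['img'][245:320,237:417,::-1],None,fx=4,fy=4,interpolation=cv2.INTER_CUBIC)
cv2.imwrite('pics/f9.png',cv2.convertScaleAbs(np.vstack([a,b]),alpha=1.5))
E
```

```text
(no output)
```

View pics/f9.png

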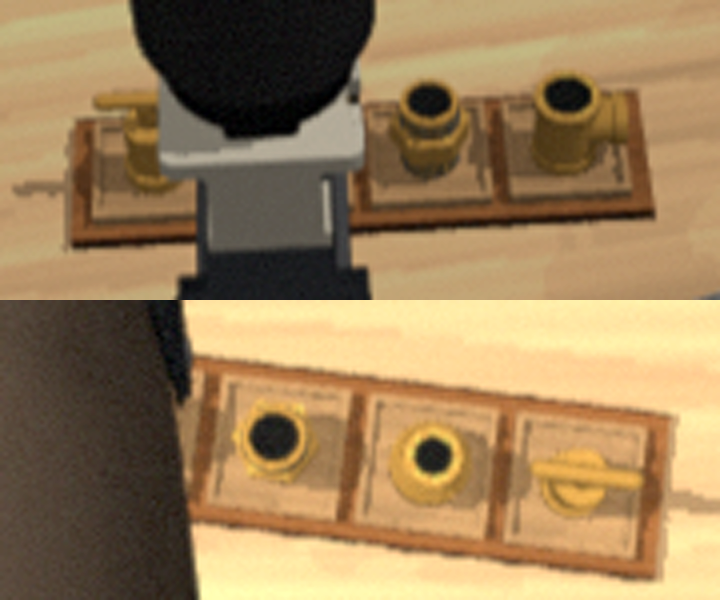

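The last picture shows all four fittings upright and flat in their trays. From my left they run tee, nipple, reducer, stopcock, the reverse of the stock rack. The arm is clear of them.

```bash
python3 -c "
from plant import ctrl
print(ctrl.close_job())"
```

```text
the job is handed in; nothing more can be done
None
```

The four brass fittings stand upright in the display rack in reverse order (tee, nipple, reducer, stopcock from my left), and the job was handed in at about 24 s; the gripper never went near the scissors, tape, carton or green look-alike.

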